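# Snap the well chamber over the slide and keep it pressed

## Task

Clip the sixteen-well chamber over the glass slide in the metal slide carrier: take it gently from the black work mat, lower it level between the four locating pins and press it down until both end clips have snapped over its lips. Then keep a steady, moderate push on it so that the gasket beds on the glass, and finish the program while still pressing: do not let the push go. The chamber's thin walls and the slide are fragile, so neither squeeze nor press hard, and leave the other things on the bench alone.

Things in the scene. Friction and masses are not known exactly. Their poses are not given: they have to be found in the camera images.
- chamber: White plastic sixteen-well chamber (2 x 8 open wells, no bottom), loose, upright on the mat; 30 mm wide (x), 20 mm high (z), 35 to 70 g. Origin: centre of its underside, the gasket face; z up, y along its length. The body is 82 mm long; at each end a rounded lip 4 mm high sticks out at the bottom, to y = 45 mm. Either end may go to either clip. Walls between wells are 9.7 mm apart.
- chamber_grip (a point): Where to grip the chamber: its centre, 14 mm above its underside, between the two plain long side walls (30 mm apart, along y, full height). They crack if the contact force of the fingers, both pads' grip and the push added up, passes 80 N; a grip of 15 to 25 N a pad holds the chamber even against the push that the clips need.
- carrier: Aluminium slide carrier, 64 x 136 x 11 mm, fixed to the bench. Origin: centre of its underside, on the bench top; y along the slide, z up. Four steel locating pins (4 mm thick, cone-tipped, top 30 mm above the bench) at x = -18.7 and 18.7, y = -30 and 30 mm leave the chamber 1.7 mm free on each long side. Black clips stand at both ends, 42 to 58 mm from the centre, up to 31 mm high.
- chamber_home (a point): Middle of the carrier, 15 mm above the bench, fixed to it. The chamber belongs centred over this point, its length along the carrier's y. Snapped and left alone, its underside stays 14 to 15 mm above the bench; pressed as it should be, with 8 to 12 N, it stands 12 to 10.5 mm above it.
- glass_slide: Glass slide, 26 x 76 mm, on a black cushion in the carrier. Origin: centre of its top face, 15 mm above the bench when unloaded. It sinks straight down under load: 1 N to start, then 2.5 N for each mm, up to 5 mm. Cracks above 25 N.
- clip_a (a joint): Sprung clip at the carrier's +y end, hinged on a pin; rad, 0 at rest, about 0.15 when the lip pushes it fully aside; snaps back to near 0 over the lip.
- clip_b (a joint): The same clip at the carrier's -y end. The lowered chamber's lips meet both clips when its underside is about 21 mm above the bench; pushing on takes up to 12 to 20 N in all, until at about 18 mm the clips snap over the lips, together or one after the other, with a sudden drop of the force each time; 2 to 3 mm lower the underside meets the slide.
- mat: Black rubber work mat, 115 x 125 mm, 2 mm thick, flat on the bench and fixed. Origin: centre of its underside.
- forceps_1: steel forceps, 125 mm long, lying near the front edge; bystander, leave alone
- timer_1: lab timer, 62 x 62 x 21 mm; bystander, leave alone
- tube_block: yellow microtube block, 56 x 136 x 34 mm; bystander, leave alone
- oil: small bottle, 25 mm across, 54 mm high; bystander, leave alone
- mailer_y: slide mailer, 33 x 84 x 28 mm; bystander, leave alone
- marker: marker pen, 135 mm long, 17 mm thick; bystander, leave alone
- carton: small carton, 42 x 62 x 70 mm; bystander, leave alone
- microscope_old: Old black microscope, 330 mm high, fixed on the bench to the right of the work; it fills about 120 mm on either side of its origin (centre of its foot) in x and 80 mm in y. The arm must pass over it (fingertips above 0.36 m) or round it; leave alone.

How it is judged:
By the outcome, as a careful person would: the job done as asked, in the order asked, and still so for the second after the job is handed in, while the arm keeps its last pose, push and grip.
It also fails if it takes over 61 s, if anything falls off the work surface, if the arm or the gripper's body presses on something with over 40 N, if the wrist force passes 120 N, or if a joint passes its speed limit or range.

## Robot

A 7-joint arm with a two-finger parallel gripper is mounted at the origin on a cart in front of the work surface, level with it; the furniture and walls round the work are solid. World frame = base frame: x ahead of the robot, y to its left, z up, the work surface at z = 0. Lengths are in m, angles in rad, forces in N, time in s.
With the tool pointing down it reaches from about 0.4 to 0.85 m from the base axis. Payload 10.4 kg.
Tool frame: the origin (TCP) lies midway between the tips of the shut fingers; the grasp point (between the pads) lies 19 mm behind it; z points along the fingers, y is the line along which they close (so a half turn about z gives the same grasp; the last joint's range is limited). The gripper opens to 87 mm and grips with 3 to 60 N. Pads are 19 mm wide; open, the fingers measure 117 mm over their backs; the gripper's body (75 mm by 190 mm) begins 51 mm behind the grasp point.
Start: joints at [1.23, 0.332, -0.065, 1.46, 0.022, 1.35, -0.088], TCP at [0.195, -0.594, 0.223] pointing down, gripper open.
Joint ranges: [-2.6, 2.6], [-0.5, 2.12], [-1.47, 1.34], [0.16, 2.42], [-1.27, 4.41], [0.06, 2.06], [-2.6, 2.6]. Speed limits (rad/s): [2.22, 2.22, 2.79, 2.79, 3.14, 3.14, 3.14].

## Interface

Orientations are given as a unit quaternion [x, y, z, w].
In Python, from bench import sensors, eyes, order gives the robot as it stands.
- The arm moves only by the tool arm_command, never from a script. Its argument "steps" is a list of rows, each an object with "rot": the turn, a rotation vector about the world's x, y, z in degrees, a list of three; "slide": the shift along the world's x, y, z in m, a list of three; "grip": the opening, from 0 (shut) to 1 (fully open). A call has exactly 8 rows; each row shifts and turns the commanded pose from where the row before left it; what a row does not reach is not made up. A row lasts 1/8 s, in which the tool goes at most 62.5 mm and 10.7 degrees, less where a joint would pass 70% of its speed; a pose out of reach is approached as far as the arm can. A call with a gripper value outside its range is refused whole. The fingers move at their own pace and stop on an object; "newtons" is the grip in N (left out, the last holds). Time passes only in rows, so rows that do not move let the fingers close, or fill a call up. It gives the time, the measured TCP pose, the force, the opening and the grip force at its end, in the units of the state.
- sensors.read_state(): the state, without advancing time (a new reading comes with each control period).
- eyes.camera(name): name is "side" or "top" or "wrist"; returns a dict with "pixels" (400x640x3 uint8, red, green, blue), "intrinsics" (3x3 intrinsics, pixels), "pose" (4x4, takes a point from camera to world coordinates). Camera axes: x right, y down, z forward; pixel columns grow to the right and rows downward; lengths in m; the calibration is good to about 2 mm. A picture is of the moment at which its call begins. There is no depth.
- order.close_job(): hands the job in; it is judged then, once.
Trained networks look in a picture, given as the dict that the camera call returned (one of the last four; its "shot" number tells which), for a name from the list of things; names that differ only in an ending like _2 or _b are one class to them, and where a whole thing is asked for, a point or a joint stands for the part that bears it (a point fixed in the world has none). Each returns a list of dicts, best first, with "conf" (0 to 1); they miss things now and then, are a little off and sometimes report something else, mostly with a low value. They report only what shows in the picture. A call takes as long as a camera call.
- eyes.look_for(name, picture): "bbox" ([left, top, right, bottom] in pixels, round what is visible of it).
The state is a dict: "time": time; "joint_positions": joint angles; "joint_vel": joint speeds; "joint_torque": joint torques, N m; "ee_pos": TCP position; "eef_rot": TCP orientation; "ft_force": force on the tool from outside, world axes, zero at the start; "torque": the same for the moment, N m; "width": finger opening in m; "grip_force": force on a finger pad.
Only numpy, scipy, OpenCV 4.12 (cv2) and the standard library are available. Lean on these libraries where they do the work, as an engineer would, in place of code of your own. Each camera call takes 0.05 s, during which the arm holds its last target. There are 200 camera calls.

## Working session

There is one attempt and no reset: what is moved stays moved. The work goes in short steps, Python scripts to look and compute and a tool call to move; the robot and the scene stay as the last step left them, time stands still between calls to the robot, and variables do not carry over. Pictures are saved under pics/ and viewed, at most 12 in all, crops included, and the job is handed in when it is done.

Besides the shell and the picture viewer there is one more tool, called after "Request:" by a JSON object that holds its "method" and its "body". arm_command: Moves the arm, as the interface text tells. Its arguments: {"type":"object","properties":{"steps":{"type":"array","items":{"type":"object","properties":{"rot":{"type":"array","items":{"type":"number"}},"slide":{"type":"array","items":{"type":"number"}},"grip":{"type":"number"}}}},"newtons":{"type":"number"}},"required":["steps"]}

```bash
mkdir -p pics
cat > h.py <<'E'
import numpy as np, cv2
from bench import sensors, eyes, order
def ray(p,u,v,z):
    K=np.array(p["intrinsics"]);T=np.array(p["pose"])
    d=T[:3,:3]@np.linalg.solve(K,[u,v,1.]);o=T[:3,3]
    return o+d*(z-o[2])/d[2]
def proj(p,P):
    K=np.array(p["intrinsics"]);T=np.array(p["pose"])
    c=T[:3,:3].T@(np.array(P)-T[:3,3]);q=K@c
    return q[:2]/q[2]
def save(p,n): cv2.imwrite("pics/"+n,cv2.cvtColor(np.array(p["pixels"]),cv2.COLOR_RGB2BGR))
E
python3 - <<'E'
from h import *
for c in("top","side"):
    p=eyes.camera(c);save(p,c+"0.png");print(c,np.round(p["pose"],3).tolist(),np.round(p["intrinsics"],1).tolist())
    for n in("chamber","carrier","mat","glass_slide","clip_a","microscope_old"):
        print(n,[(np.round(d["bbox"],1).tolist(),round(d["conf"],2)) for d in eyes.look_for(n,p)][:3])
print(sensors.read_state())
E
```

```text
top [[0.007, -0.984, 0.178, 0.369], [-1.0, -0.012, -0.028, 0.095], [0.03, -0.178, -0.984, 1.142], [0.0, 0.0, 0.0, 1.0]] [[451.6, 0.0, 323.2], [0.0, 451.6, 196.8], [0.0, 0.0, 1.0]]
chamber [([233.3, 232.4, 270.7, 243.8], 0.51)]
carrier [([320.8, 192.3, 379.2, 233.4], 0.87)]
mat [([225.8, 206.1, 288.9, 266.9], 0.96)]
glass_slide [([332.2, 204.9, 364.9, 226.8], 0.61)]
clip_a [([326.3, 202.5, 334.6, 211.9], 0.62)]
microscope_old [([225.7, 206.7, 286.6, 265.8], 0.37)]
side [[0.996, -0.069, 0.063, 0.472], [-0.092, -0.593, 0.8, -0.743], [-0.018, -0.802, -0.597, 0.679], [0.0, 0.0, 0.0, 1.0]] [[419.5, 0.0, 317.0], [0.0, 419.5, 204.1], [0.0, 0.0, 1.0]]
chamber [([280.1, 177.8, 293.5, 196.6], 0.79), ([251.1, 170.0, 263.1, 198.3], 0.71)]
carrier [([306.7, 223.1, 336.4, 254.5], 0.94)]
mat [([262.8, 175.9, 316.9, 210.1], 0.94)]
glass_slide [([311.0, 230.5, 327.5, 251.5], 0.57)]
clip_a [([251.0, 172.8, 265.0, 200.3], 0.55), ([319.8, 132.4, 341.7, 159.7], 0.29)]
microscope_old []
{'time': 0.7, 'joint_positions': array([ 1.23036962,  0.33222212, -0.06471105,  1.4600616 ,  0.02160526,
        1.34991467, -0.08852769]), 'joint_vel': array([ 1.01946775e-03,  8.30071929e-04, -7.32694583e-05, -2.35618412e-04,
       -3.68920295e-04, -6.93834598e-04,  4.75530938e-05]), 'joint_torque': array([ 5.63360372e-04, -6.22897768e+01,  2.45346775e-02, -3.90060461e+01,
       -6.12474536e-02,  3.13310581e-02, -3.98994041e-05]), 'ee_pos': array([ 0.19534731, -0.59372217,  0.22258009]), 'eef_rot': array([9.87400903e-01, 1.58238601e-01, 1.64491338e-05, 4.20777374e-05]), 'ft_force': array([0.42538456, 0.40687183, 0.60191489]), 'torque': array([ 0.04456541,  0.01099593, -0.01786705]), 'grip_force': 0.0, 'width': 0.08696505956201883}
```

Run:
```python
import cv2
a=cv2.imread("pics/top0.png");b=cv2.imread("pics/side0.png")
c=cv2.resize(a[150:300,200:450],(800,480),interpolation=cv2.INTER_CUBIC)
cv2.imwrite("pics/top0c.png",c)
```

```text
(no output)
```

View pics/top0c.png

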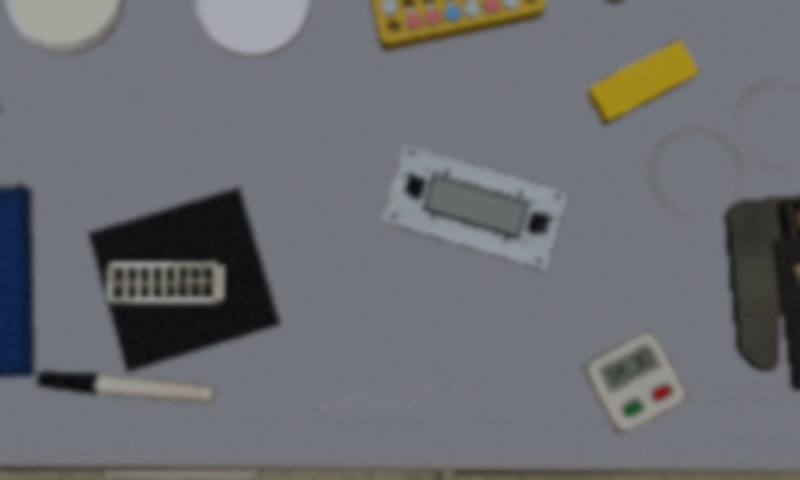

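View pics/side0.png

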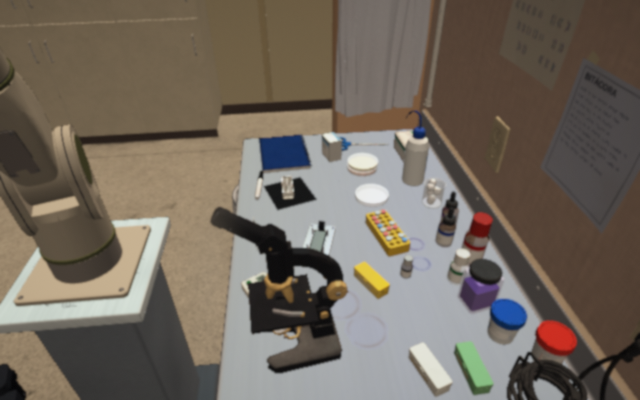

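View pics/top0.png

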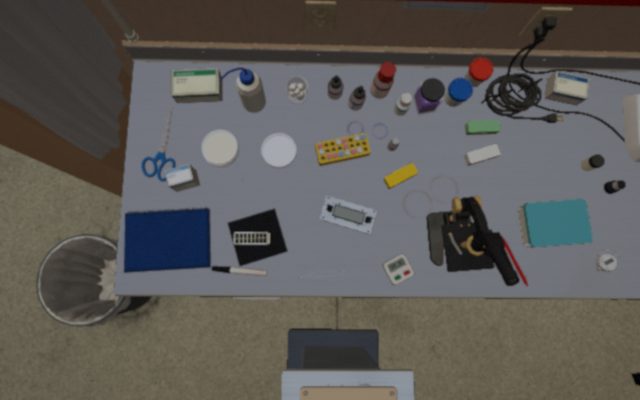

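The top view shows the chamber at about (252,238), almost parallel to world y, and the carrier at about (348,215), turned by about 15°. The microscope is at about (470,240), between the start pose and the work. Next I measure these and plan.

Run:
```python
from h import *
from scipy.spatial.transform import Rotation as R
p=eyes.camera("top");im=cv2.cvtColor(np.array(p["pixels"]),cv2.COLOR_RGB2HSV)
def rect(mask,box,z):
    m=np.zeros(mask.shape,np.uint8);l,t,r,b=box;m[t:b,l:r]=mask[t:b,l:r]
    m=cv2.morphologyEx(m,cv2.MORPH_CLOSE,np.ones((5,5)))
    c=max(cv2.findContours(m,0,1)[0],key=cv2.contourArea).reshape(-1,2)
    W=np.array([ray(p,u,v,z)[:2] for u,v in c])*1000
    q=cv2.minAreaRect(W.astype(np.float32));print(q,cv2.boxPoints(q).round(0).tolist())
v=im[...,2]
rect((v>110).astype(np.uint8),(228,225,278,250),.022)
g=cv2.GaussianBlur(v,(3,3),0)
print("bg",np.median(v[180:190,300:340]),np.median(v[212:218,320:324]), v[203:206,335:345].mean())
rect((v>150).astype(np.uint8),(315,188,385,238),.011)
rect((v>165).astype(np.uint8),(315,188,385,238),.011)
s=sensors.read_state();print(R.from_quat(s["eef_rot"]).as_matrix().round(3))
print(ray(p,470,240,0),ray(p,390,268,0.02))
```

```text
((464.099365234375, 247.2528839111328), (49.51629638671875, 101.10710906982422), 1.629421353340149) [[438.0, 297.0], [441.0, 196.0], [490.0, 197.0], [487.0, 298.0]]
bg 126.0 145.5 128.1
((529.3539428710938, 0.44538116455078125), (130.85101318359375, 59.934242248535156), 73.90650939941406) [[482.0, -54.0], [540.0, -71.0], [576.0, 55.0], [519.0, 72.0]]Traceback (most recent call last):
  File "<stdin>", line 15, in <module>
  File "<stdin>", line 7, in rect
ValueError: max() iterable argument is empty
```

Request:
{"method": "arm_command", "body": {"steps": [{"slide": [0, 0, 0.05], "rot": [0, 0, 0], "grip": 1}, {"slide": [0, 0, 0.05], "rot": [0, 0, 0], "grip": 1}, {"slide": [0, 0, 0.05], "rot": [0, 0, 0], "grip": 1}, {"slide": [0, 0, 0.05], "rot": [0, 0, 0], "grip": 1}, {"slide": [0.045, 0.028, 0], "rot": [0, 0, 3.6], "grip": 1}, {"slide": [0.045, 0.028, 0], "rot": [0, 0, 3.6], "grip": 1}, {"slide": [0.045, 0.028, 0], "rot": [0, 0, 3.6], "grip": 1}, {"slide": [0.045, 0.028, 0], "rot": [0, 0, 3.6], "grip": 1}]}}

```text
time: 1.75
ee_pos: [0.3766, -0.4807, 0.4227]
eef_rot: [0.96, 0.282, 0.0, 0.0]
ft_force: [0.6, 0.3, 0.2]
width: 0.0872
grip_force: 0.0
```

Request:
{"method": "arm_command", "body": {"steps": [{"slide": [0.033, 0.041, 0], "rot": [0, 0, 3.6], "grip": 1}, {"slide": [0.033, 0.041, 0], "rot": [0, 0, 3.6], "grip": 1}, {"slide": [0.033, 0.041, 0], "rot": [0, 0, 3.6], "grip": 1}, {"slide": [0.033, 0.041, 0], "rot": [0, 0, 3.6], "grip": 1}, {"slide": [0.015, 0.049, 0], "rot": [0, 0, 3.6], "grip": 1}, {"slide": [0.015, 0.049, 0], "rot": [0, 0, 3.6], "grip": 1}, {"slide": [0.015, 0.049, 0], "rot": [0, 0, 3.6], "grip": 1}, {"slide": [0.015, 0.049, 0], "rot": [0, 0, 3.6], "grip": 1}]}}

```text
time: 2.75
ee_pos: [0.5676, -0.1202, 0.4228]
eef_rot: [0.859, 0.511, 0.0, 0.0]
ft_force: [0.5, -0.4, -0.2]
width: 0.087
grip_force: 0.0
```

Request:
{"method": "arm_command", "body": {"steps": [{"slide": [-0.01, 0.04, -0.01], "rot": [0, 0, 3.6], "grip": 1}, {"slide": [-0.01, 0.04, -0.01], "rot": [0, 0, 3.6], "grip": 1}, {"slide": [-0.01, 0.04, -0.01], "rot": [0, 0, 3.6], "grip": 1}, {"slide": [-0.01, 0, -0.01], "rot": [0, 0, 3.6], "grip": 1}, {"slide": [0, 0, 0], "rot": [0, 0, 0], "grip": 1}, {"slide": [0, 0, 0], "rot": [0, 0, 0], "grip": 1}, {"slide": [0, 0, 0], "rot": [0, 0, 0], "grip": 1}, {"slide": [0, 0, 0], "rot": [0, 0, 0], "grip": 1}]}}

```text
time: 3.75
ee_pos: [0.5276, -0.002, 0.3827]
eef_rot: [0.789, 0.614, 0.0, -0.0]
ft_force: [-0.0, -0.3, 0.2]
width: 0.0871
grip_force: 0.0
```

Run:
```python
from h import *
p=eyes.camera("wrist");save(p,"w1.png");print(np.round(p["pose"],3).tolist())
import pickle;pickle.dump({k:np.array(p[k]) for k in("pixels","intrinsics","pose")},open("w1.pkl","wb"))
```

```text
[[0.97, -0.234, -0.071, 0.548], [-0.245, -0.928, -0.283, 0.075], [0.0, 0.291, -0.957, 0.545], [0.0, 0.0, 0.0, 1.0]]
```

View pics/w1.png

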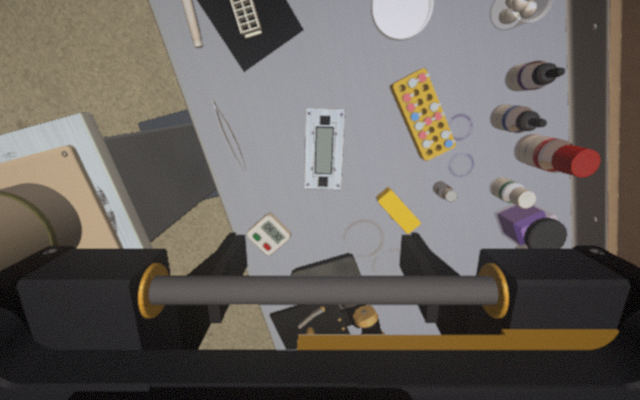

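The wrist view shows the carrier at about (324,149), with its clips at (324,120) and (323,181). The chamber is partly cut off at the top, at about (245,15).

Run:
```python
from h import *
import pickle
p=pickle.load(open("w1.pkl","rb"));im=p["pixels"]
print(p["intrinsics"].round(1).tolist())
c=cv2.resize(im[100:200,295:355],None,fx=6,fy=6,interpolation=cv2.INTER_CUBIC);save(dict(pixels=c),"w1c.png")
v=cv2.cvtColor(im,cv2.COLOR_RGB2GRAY)
for th in(45,60):
    m=np.zeros(v.shape,np.uint8);m[100:200,300:350]=v[100:200,300:350]<th
    n,l,s,ce=cv2.connectedComponentsWithStats(m)
    for i in range(1,n):
        if s[i,4]>10:print("clip",th,s[i].tolist(),ce[i].round(1),(ray(p,*ce[i],.022)*1000).round(1))
for th in(140,150,160):
    m=np.zeros(v.shape,np.uint8);m[98:200,296:355]=v[98:200,296:355]>th
    m=cv2.morphologyEx(m,cv2.MORPH_OPEN,np.ones((3,3)))
    cs=cv2.findContours(m,0,1)[0]
    if not cs: continue
    c=max(cs,key=cv2.contourArea).reshape(-1,2)
    print(th,cv2.minAreaRect(np.array([ray(p,u,w,.011)[:2]*1000 for u,w in c],np.float32)))
```

```text
[[315.7, 0.0, 323.0], [0.0, 315.7, 197.9], [0.0, 0.0, 1.0]]
clip 60 [321, 117, 8, 7, 50] [324.8 120. ] [543.7  47.   22. ]
clip 60 [320, 178, 6, 6, 26] [322.6 179.7] [516.1 -47.9  22. ]
140 ((531.8607788085938, -2.9007110595703125), (170.41558837890625, 102.63829803466797), 75.8359146118164)
150 ((531.8607788085938, -2.9007110595703125), (170.41558837890625, 102.63829803466797), 75.8359146118164)
160 ((530.3114013671875, -0.43709564208984375), (137.23252868652344, 66.3836898803711), 74.06172943115234)
```

View pics/w1c.png

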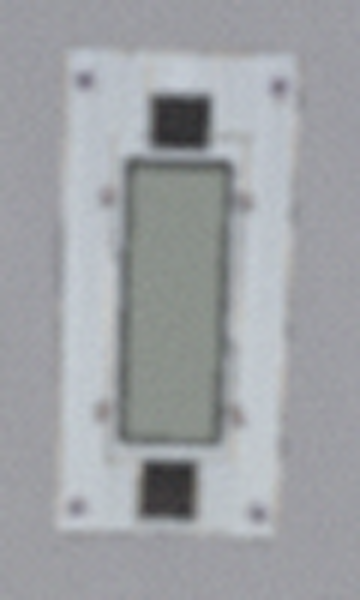

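The clips, the outline and the top view agree: carrier at (529.9, -0.2) mm, yaw about -16.1°.

Request:
{"method": "arm_command", "body": {"steps": [{"slide": [-0.016, 0.025, -0.04], "rot": [0, 0, 3.6], "grip": 1}, {"slide": [-0.016, 0.025, -0.04], "rot": [0, 0, 3.6], "grip": 1}, {"slide": [-0.016, 0.025, -0.04], "rot": [0, 0, 3.6], "grip": 1}, {"slide": [-0.016, 0.025, -0.04], "rot": [0, 0, 3.6], "grip": 1}, {"slide": [0, 0, 0], "rot": [0, 0, 0], "grip": 1}, {"slide": [0, 0, 0], "rot": [0, 0, 0], "grip": 1}, {"slide": [0, 0, 0], "rot": [0, 0, 0], "grip": 1}, {"slide": [0, 0, 0], "rot": [0, 0, 0], "grip": 1}]}}

```text
time: 4.8
ee_pos: [0.464, 0.0979, 0.2233]
eef_rot: [0.706, 0.708, 0.001, 0.0]
ft_force: [0.0, 0.1, 0.1]
width: 0.0872
grip_force: 0.0
```

Run:
```python
from h import *
import pickle
p=eyes.camera("wrist");save(p,"w2.png")
pickle.dump({k:np.array(p[k]) for k in("pixels","intrinsics","pose")},open("w2.pkl","wb"))
u,v=proj(p,(.464,.247,.02)).astype(int);print(u,v)
print([(np.round(d["bbox"],1).tolist(),round(d["conf"],2)) for d in eyes.look_for("chamber",p)])
c=p["pixels"][max(v-60,0):v+60,max(u-60,0):u+60];print(max(v-60,0),max(u-60,0))
save(dict(pixels=cv2.resize(c,None,fx=5,fy=5,interpolation=cv2.INTER_CUBIC)),"w2c.png")
g=cv2.cvtColor(np.array(p["pixels"]),cv2.COLOR_RGB2GRAY)
for th in(80,100,120):
    m=np.zeros(g.shape,np.uint8);m[v-60:v+60,u-60:u+60]=g[v-60:v+60,u-60:u+60]>th
    m=cv2.morphologyEx(m,cv2.MORPH_CLOSE,np.ones((9,9)))
    n,l,s,ce=cv2.connectedComponentsWithStats(m)
    i=l[v,u];c=max(cv2.findContours((l==i).astype(np.uint8),0,1)[0],key=cv2.contourArea).reshape(-1,2)
    for z in(.022,.002):print(th,s[i].tolist(),z,cv2.minAreaRect(np.array([ray(p,a,b,z)[:2]*1000 for a,b in c],np.float32)))
```

```text
322 31
[([312.4, 0.0, 338.2, 83.7], 0.7)]
0 262
80 [0, 0, 640, 400, 256000] 0.022 ((461.16082763671875, 14.482650756835938), (954.2188720703125, 523.6281127929688), 0.12657968699932098)
80 [0, 0, 640, 400, 256000] 0.002 ((461.0089416503906, 5.5211181640625), (1006.7342529296875, 552.4458618164062), 0.12657463550567627)
100 [0, 0, 640, 400, 256000] 0.022 ((461.16082763671875, 14.482650756835938), (954.2188720703125, 523.6281127929688), 0.12657968699932098)
100 [0, 0, 640, 400, 256000] 0.002 ((461.0089416503906, 5.5211181640625), (1006.7342529296875, 552.4458618164062), 0.12657463550567627)
120 [0, 0, 640, 400, 256000] 0.022 ((461.16082763671875, 14.482650756835938), (954.2188720703125, 523.6281127929688), 0.12657968699932098)
120 [0, 0, 640, 400, 256000] 0.002 ((461.0089416503906, 5.5211181640625), (1006.7342529296875, 552.4458618164062), 0.12657463550567627)
```

View pics/w2c.png

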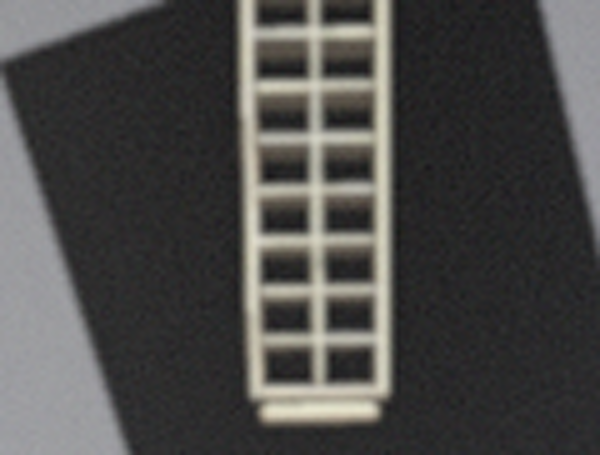

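Request:
{"method": "arm_command", "body": {"steps": [{"slide": [0, 0.035, 0], "rot": [0, 0, 0], "grip": 1}, {"slide": [0, 0.035, 0], "rot": [0, 0, 0], "grip": 1}, {"slide": [0, 0.03, 0], "rot": [0, 0, 0], "grip": 1}, {"slide": [0, 0, 0], "rot": [0, 0, 0], "grip": 1}, {"slide": [0, 0, 0], "rot": [0, 0, 0], "grip": 1}, {"slide": [0, 0, 0], "rot": [0, 0, 0], "grip": 1}, {"slide": [0, 0, 0], "rot": [0, 0, 0], "grip": 1}, {"slide": [0, 0, 0], "rot": [0, 0, 0], "grip": 1}]}}

```text
time: 5.9
ee_pos: [0.4634, 0.1979, 0.2226]
eef_rot: [0.706, 0.708, 0.0, 0.0]
ft_force: [-0.6, 0.0, -0.3]
width: 0.0868
grip_force: 0.0
```

Run:
```python
from h import *
import pickle
p=eyes.camera("wrist")
pickle.dump({k:np.array(p[k]) for k in("pixels","intrinsics","pose")},open("w2.pkl","wb"))
u,v=proj(p,(.464,.247,.02)).astype(int);print(u,v)
print([(np.round(d["bbox"],1).tolist(),round(d["conf"],2)) for d in eyes.look_for("chamber",p)])
c=np.array(p["pixels"])[v-60:v+60,u-60:u+60];print(v-60,u-60)
save(dict(pixels=cv2.resize(c,None,fx=5,fy=5,interpolation=cv2.INTER_CUBIC)),"w3c.png")
```

```text
323 129
[([311.8, 94.2, 337.3, 172.4], 0.84)]
69 263
```

View pics/w3c.png

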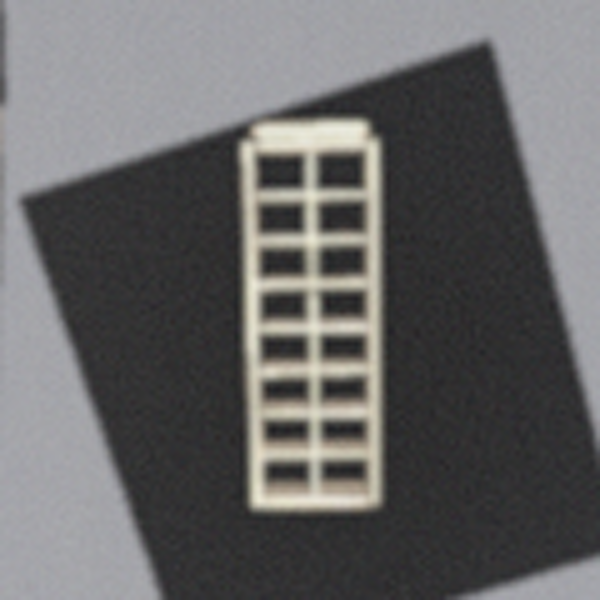

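The chamber's rim corners in the crop are about (241,138), (382,138), (383,507) and (249,508). Its middle wall runs from (312,150) to (316,495).

Run:
```python
from h import *
import pickle
p=pickle.load(open("w2.pkl","rb"))
f=lambda a,b,z=.022:(ray(p,(a+.5)/5-.5+263,(b+.5)/5-.5+69,z)*1000)[:2]
C=np.array([f(*q) for q in((241,138),(382,138),(383,507),(249,508))]);print(C.round(1).tolist(),C.mean(0))
t,b=(C[0]+C[1])/2,(C[3]+C[2])/2
print(np.hypot(*(t-b)),np.hypot(*(C[0]-C[1])),np.hypot(*(C[2]-C[3])))
d=t-b;print("yaw",np.degrees(np.arctan2(-d[0],d[1])))
# refine outline by segmentation
im=p["pixels"];g=cv2.cvtColor(im,cv2.COLOR_RGB2GRAY);m=np.zeros(g.shape,np.uint8)
m[96:171,310:342]=g[96:171,310:342]>100
m=cv2.morphologyEx(m,cv2.MORPH_CLOSE,np.ones((9,9)))
c=max(cv2.findContours(m,0,1)[0],key=cv2.contourArea).reshape(-1,2)
for z in(.022,):print(cv2.minAreaRect(np.array([ray(p,a,b,z)[:2]*1000 for a,b in c],np.float32)))
# side-edge lines by subpixel crossing, rows 100..165
for side in(0,1):
    P=[]
    for r in range(100,166,3):
        row=g[r,305:348].astype(float)
        i=np.where(row>100)[0]; i=i[0] if side==0 else i[-1]
        j=i-1 if side==0 else i+1
        x=305+i+(j-i)*(row[i]-100)/(row[i]-row[j]); P.append(ray(p,x,r,.022)[:2]*1000)
    P=np.array(P);k=np.polyfit(P[:,1],P[:,0],1);print("edge",side,np.degrees(np.arctan(-k[0])),np.polyval(k,247),np.std(P[:,0]-np.polyval(k,P[:,1])))
```

```text
[[450.2, 283.0], [481.1, 283.1], [482.9, 200.9], [451.5, 200.6]] [466.44194601 241.91017015]
82.31329827803933 30.84760485933477 31.355894030888383
yaw 1.0881723439512094
((466.2593078613281, 242.0771484375), (31.224584579467773, 82.80632781982422), 1.1031091213226318)
edge 0 1.2290464241283794 450.3997774581266 0.1114321458724119
edge 1 1.1907366531882495 481.7916269656193 0.028685254361031212
```

Request:
{"method": "arm_command", "body": {"newtons": 20, "steps": [{"slide": [0.003, 0.044, 0], "rot": [0, 0, 1.0], "grip": 0.65}, {"slide": [0, 0, -0.05], "rot": [0, 0, 0], "grip": 0.65}, {"slide": [0, 0, -0.05], "rot": [0, 0, 0], "grip": 0.65}, {"slide": [0, 0, -0.05], "rot": [0, 0, 0], "grip": 0.65}, {"slide": [0, 0, -0.03], "rot": [0, 0, 0], "grip": 0.65}, {"slide": [0, 0, -0.015], "rot": [0, 0, 0], "grip": 0.65}, {"slide": [0, 0, 0], "rot": [0, 0, 0], "grip": 0.65}, {"slide": [0, 0, 0], "rot": [0, 0, 0], "grip": 0.65}]}}

```text
time: 7.0
ee_pos: [0.4672, 0.2428, 0.0289]
eef_rot: [0.7, 0.714, 0.001, 0.0]
ft_force: [0.3, 0.4, -0.7]
width: 0.0565
grip_force: 0.0
```

Request:
{"method": "arm_command", "body": {"newtons": 5, "steps": [{"slide": [-0.001, -0.001, -0.012], "rot": [0, 0, 0], "grip": 0.65}, {"slide": [0, 0, -0.008], "rot": [0, 0, 0], "grip": 0.65}, {"slide": [0, 0, -0.003], "rot": [0, 0, 0], "grip": 0.6}, {"slide": [0, 0, 0], "rot": [0, 0, 0], "grip": 0.5}, {"slide": [0, 0, 0], "rot": [0, 0, 0], "grip": 0.4}, {"slide": [0, 0, 0], "rot": [0, 0, 0], "grip": 0.3}, {"slide": [0, 0, 0], "rot": [0, 0, 0], "grip": 0.2}, {"slide": [0, 0, 0], "rot": [0, 0, 0], "grip": 0.2}]}}

```text
time: 8.0
ee_pos: [0.4655, 0.2414, 0.0048]
eef_rot: [0.7, 0.715, 0.0, 0.0]
ft_force: [0.1, -0.1, 2.8]
width: 0.0301
grip_force: 5.0
```

Request:
{"method": "arm_command", "body": {"newtons": 20, "steps": [{"slide": [0, 0, 0], "rot": [0, 0, 0], "grip": 0.2}, {"slide": [0, 0, 0], "rot": [0, 0, 0], "grip": 0.2}, {"slide": [0, 0, 0], "rot": [0, 0, 0], "grip": 0.2}, {"slide": [0, 0, 0], "rot": [0, 0, 0], "grip": 0.2}, {"slide": [0, 0, 0], "rot": [0, 0, 0], "grip": 0.2}, {"slide": [0, 0, 0], "rot": [0, 0, 0], "grip": 0.2}, {"slide": [0, 0, 0], "rot": [0, 0, 0], "grip": 0.2}, {"slide": [0, 0, 0], "rot": [0, 0, 0], "grip": 0.2}]}}

```text
time: 9.0
ee_pos: [0.4655, 0.2413, 0.0048]
eef_rot: [0.7, 0.715, 0.0, 0.0]
ft_force: [-0.9, -1.0, 5.1]
width: 0.03
grip_force: 20.0
```

Request:
{"method": "arm_command", "body": {"steps": [{"slide": [0, 0, 0.005], "rot": [0, 0, 0], "grip": 0.2}, {"slide": [0, 0, 0.015], "rot": [0, 0, 0], "grip": 0.2}, {"slide": [0, 0, 0.03], "rot": [0, 0, 0], "grip": 0.2}, {"slide": [0, 0, 0.03], "rot": [0, 0, 0], "grip": 0.2}, {"slide": [0, 0, 0.02], "rot": [0, 0, 0], "grip": 0.2}, {"slide": [0, 0, 0], "rot": [0, 0, 0], "grip": 0.2}, {"slide": [0, 0, 0], "rot": [0, 0, 0], "grip": 0.2}, {"slide": [0, 0, 0], "rot": [0, 0, 0], "grip": 0.2}]}}

```text
time: 10.0
ee_pos: [0.4648, 0.2409, 0.1035]
eef_rot: [0.7, 0.715, -0.001, -0.0]
ft_force: [-0.0, -0.1, -1.3]
width: 0.0295
grip_force: 20.0
```

Request:
{"method": "arm_command", "body": {"steps": [{"slide": [0.0044, -0.0165, 0], "rot": [0, 0, -1.3], "grip": 0.2}, {"slide": [0.01, -0.0375, 0], "rot": [0, 0, -3], "grip": 0.2}, {"slide": [0.01, -0.0375, 0], "rot": [0, 0, -3], "grip": 0.2}, {"slide": [0.01, -0.0375, 0], "rot": [0, 0, -3], "grip": 0.2}, {"slide": [0.01, -0.0375, 0], "rot": [0, 0, -3], "grip": 0.2}, {"slide": [0.01, -0.0375, 0], "rot": [0, 0, -2], "grip": 0.2}, {"slide": [0.01, -0.0375, 0], "rot": [0, 0, -2], "grip": 0.2}, {"slide": [0, 0, 0], "rot": [0, 0, 0], "grip": 0.2}]}}

```text
time: 11.0
ee_pos: [0.5298, -0.0051, 0.104]
eef_rot: [0.801, 0.598, -0.001, 0.0]
ft_force: [-0.4, 0.4, -0.6]
width: 0.0298
grip_force: 20.0
```

Run:
```python
from h import *
import pickle
from scipy.spatial.transform import Rotation as R
s=sensors.read_state();print(s["time"],s["ee_pos"],R.from_quat(s["eef_rot"]).as_matrix().round(4),s["ft_force"],s["torque"],s["grip_force"],s["width"])
p=eyes.camera("wrist");t=eyes.camera("top")
pickle.dump([{k:np.array(q[k]) for k in("pixels","intrinsics","pose")} for q in(p,t)],open("w4.pkl","wb"))
P=np.array(p["pixels"])[80:400,170:490]
u,v=proj(t,(.53,0,.08)).astype(int)
T=np.array(t["pixels"])[v-32:v+32,u-32:u+32]
print(u-32,v-32)
save(dict(pixels=np.hstack([cv2.resize(P,(480,480),interpolation=cv2.INTER_CUBIC),cv2.resize(T,(320,320),interpolation=cv2.INTER_CUBIC) if 0 else np.vstack([cv2.resize(T,(320,320),interpolation=cv2.INTER_CUBIC),np.zeros((160,320,3),np.uint8)])])),"w4.png")
```

```text
11.0 [ 0.52978822 -0.00512921  0.10396812] [[ 2.843e-01  9.587e-01 -8.000e-04]
 [ 9.587e-01 -2.843e-01 -1.200e-03]
 [-1.400e-03 -4.000e-04 -1.000e+00]] [-0.42515001  0.42363704 -0.55447679] [ 0.05206855 -0.06275732 -0.01439898] 19.999878108501434 0.02981875923288455
318 177
```

View pics/w4.png

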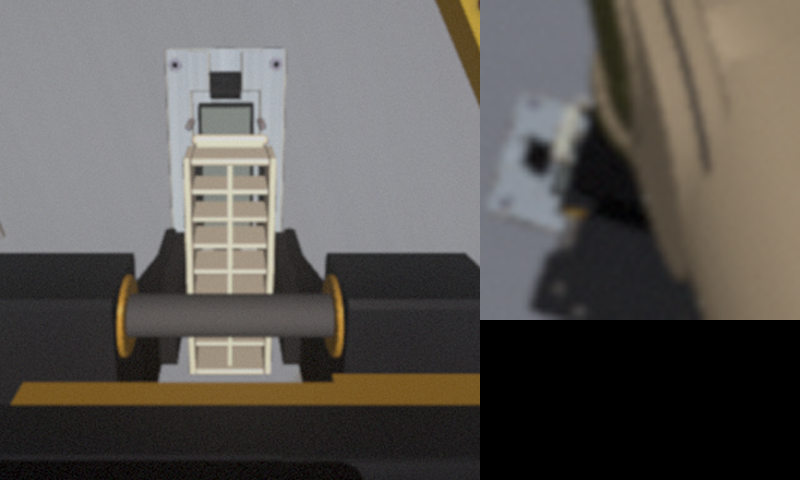

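The wrist view shows the chamber level in the fingers, with its far rim at crop row 160 and near rim at row 374. The carrier lies below it, with the far clip at (226,84).

Run:
```python
from h import *
import pickle
p,_=pickle.load(open("w4.pkl","rb"));g=cv2.cvtColor(p["pixels"],cv2.COLOR_RGB2GRAY).astype(float)
f=lambda a,b,z:(ray(p,(a+.5)/1.5-.5+170,(b+.5)/1.5-.5+80,z)*1000)[:2]
tcp=np.array([529.8,-5.1]);a=np.radians(-16.5);X=np.array([np.cos(a),np.sin(a)]);Y=np.array([-X[1],X[0]])
L=lambda q:np.round([(q-tcp)@X,(q-tcp)@Y],1)
for n,q in dict(fl=(186,160),fr=(273.5,160),nl=(188,374),nr=(272,374),wall_f=(230,163),wall_n=(230.5,370)).items():print(n,L(f(*q,.121)))
# carrier points in tool frame
for n,q,z in (("holeL",(175,64.5),.011),("holeR",(276,64.5),.011),("outL",(167,49),.011),("outR",(285,49),.011),("clip",(226,84),.022),("pinL",(189.5,124),.025),("pinR",(261.5,124),.025),("edgeL",(169,200),.011),("edgeR",(284,200),.011)):
    print(n,L(f(*q,z)))
# predicted carrier points from my estimate
c=np.array([529.9,-.2]);b=np.radians(-16.1);U=np.array([np.cos(b),np.sin(b)]);V=np.array([-U[1],U[0]])
print("pred outL/outR/clip/pinL/pinR/centre",[L(c+x*U+y*V).tolist() for x,y in((-32,68),(32,68),(0,50),(-18.7,30),(18.7,30),(0,0))])
print("proj pins",[((proj(p,[*( (c+x*U+y*V)/1000),.030])-[170,80]+.5)*1.5-.5).round(1).tolist() for x,y in((-18.7,30),(18.7,30))], [((proj(p,[*( (c+x*U+y*V)/1000),.011])-[170,80]+.5)*1.5-.5).round(1).tolist() for x,y in((-32,68),(32,68))])
```

```text
fl [-13.2  41. ]
fr [14.5 41.1]
nl [-14.6 -40.2]
nr [ 16.2 -40.2]
wall_f [ 0.7 40.1]
wall_n [  1.  -38.4]
holeL [-28.2  63.5]
holeR [24.9 63.5]
outL [-32.1  71.3]
outR [29.3 71.4]
clip [-1.3 54.5]
pinL [-20.1  34.5]
pinR [17.  34.6]
edgeL [-34.1 -12. ]
edgeR [ 31.7 -12. ]
pred outL/outR/clip/pinL/pinR/centre [[-33.8, 72.5], [30.2, 72.9], [-1.6, 54.7], [-20.2, 34.6], [17.2, 34.9], [-1.3, 4.7]]
proj pins [[188.5, 125.7], [262.6, 125.3]] [[163.6, 46.7], [286.9, 45.9]]
```

Request:
{"method": "arm_command", "body": {"steps": [{"slide": [-0.0005, 0.0044, 0], "rot": [0, 0, 0.4], "grip": 0.2}, {"slide": [0, 0, -0.015], "rot": [0, 0, 0], "grip": 0.2}, {"slide": [0, 0, -0.025], "rot": [0, 0, 0], "grip": 0.2}, {"slide": [0, 0, -0.015], "rot": [0, 0, 0], "grip": 0.2}, {"slide": [0, 0, -0.005], "rot": [0, 0, 0], "grip": 0.2}, {"slide": [0, 0, 0], "rot": [0, 0, 0], "grip": 0.2}, {"slide": [0, 0, 0], "rot": [0, 0, 0], "grip": 0.2}, {"slide": [0, 0, 0], "rot": [0, 0, 0], "grip": 0.2}]}}

```text
time: 12.1
ee_pos: [0.5296, 0.0041, 0.0452]
eef_rot: [0.797, 0.604, 0.0, 0.0]
ft_force: [-0.7, -0.8, -0.4]
width: 0.0299
grip_force: 20.0
```

Run:
```python
from h import *
import pickle
from scipy.spatial.transform import Rotation as R
s=sensors.read_state();print(s["time"],s["ee_pos"],R.from_quat(s["eef_rot"]).as_matrix().round(4)[:,1],s["ft_force"],s["torque"],s["grip_force"])
p=eyes.camera("wrist")
pickle.dump({k:np.array(p[k]) for k in("pixels","intrinsics","pose")},open("w5.pkl","wb"))
P=np.array(p["pixels"])[130:340,250:400]
save(dict(pixels=cv2.resize(P,None,fx=2.8,fy=2.8,interpolation=cv2.INTER_CUBIC)),"w5.png")
```

```text
12.1 [0.52964118 0.00412075 0.04515955] [ 0.9627 -0.2706  0.0011] [-0.65532808 -0.84809749 -0.39549859] [-0.08574748 -0.08201351  0.04360851] 19.9997878074646
```

View pics/w5.png

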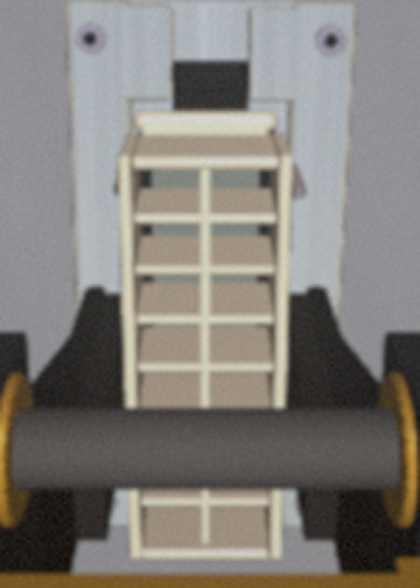

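The chamber sits squarely over the carrier, but the last TCP reading was taken before the arm had settled. I measure again from this picture.

Run:
```python
from h import *
import pickle
p=pickle.load(open("w5.pkl","rb"))
f=lambda a,b,z:(ray(p,(a+.5)/2.8-.5+250,(b+.5)/2.8-.5+130,z)*1000)[:2]
tcp=np.array([529.6,4.1]);a=np.arctan2(-.2706,.9627);X=np.array([np.cos(a),np.sin(a)]);Y=np.array([-X[1],X[0]])
L=lambda q:np.round([(q-tcp)@X,(q-tcp)@Y],1)
zt=.0452-.0028
for n,q,z in(("fl",(120,160),zt+.02),("fr",(292,160),zt+.02),("nl",(130,555),zt+.02),("nr",(281.5,555),zt+.02),("lipL",(137,113),zt+.004),("lipR",(275,113),zt+.004),
 ("holeL",(90.5,38.5),.011),("holeR",(331,40.5),.011),("outL",(67.5,3),.011),("outR",(355,3),.011),("clipL",(174,63),.031),("clipR",(249,63),.031),("edgeL",(79,280),.011),("edgeR",(343,280),.011)):
    print(n,L(f(*q,z)))
p4,_=pickle.load(open("w4.pkl","rb"))
c=np.array([529.5,0]);b=np.radians(-16.1);U=np.array([np.cos(b),np.sin(b)]);V=np.array([-U[1],U[0]])
print("carrier centre est in tool",L(c),"holes? outL,outR",L(c-32*U+68*V),L(c+32*U+68*V))
print("w4 cam->world, w5 cam", p4["pose"][:3,3],p["pose"][:3,3])
# world of w4 points
g=lambda a,b,z:(ray(p4,(a+.5)/1.5-.5+170,(b+.5)/1.5-.5+80,z)*1000)[:2].round(1)
print("w4 world: chamber",(g(186,160,.121)+g(273.5,160,.121)+g(188,374,.121)+g(272,374,.121))/4,"pinmid",(g(189.5,124,.025)+g(261.5,124,.025))/2,"clip",g(226,84,.022))
```

```text
fl [-13.9  41. ]
fr [15.3 41. ]
nl [-14.1 -39.1]
nr [ 15.6 -39.1]
lipL [-12.1  45.7]
lipR [13.5 45.7]
holeL [-24.7  55. ]
holeR [28.4 54.6]
outL [-29.4  62.6]
outR [33.3 62.7]
clipL [-5.6 52.6]
clipR [ 9.3 52.7]
edgeL [-29.5  -2.5]
edgeR [33.7 -2.4]
carrier centre est in tool [ 1. -4.] holes? outL,outR [-30.5  64.2] [33.5 63.8]
w4 cam->world, w5 cam [0.55302149 0.07125693 0.26598071] [0.55143881 0.08068596 0.20729662]
w4 world: chamber [530.6    -4.875] pinmid [538.1   28.45] clip [544.   47.6]
```

Request:
{"method": "arm_command", "body": {"steps": [{"slide": [-0.0005, -0.0053, 0], "rot": [0, 0, -0.4], "grip": 0.2}, {"slide": [0, 0, 0], "rot": [0, 0, 0], "grip": 0.2}, {"slide": [0, 0, -0.005], "rot": [0, 0, 0], "grip": 0.2}, {"slide": [0, 0, -0.004], "rot": [0, 0, 0], "grip": 0.2}, {"slide": [0, 0, -0.004], "rot": [0, 0, 0], "grip": 0.2}, {"slide": [0, 0, -0.004], "rot": [0, 0, 0], "grip": 0.2}, {"slide": [0, 0, 0], "rot": [0, 0, 0], "grip": 0.2}, {"slide": [0, 0, 0], "rot": [0, 0, 0], "grip": 0.2}]}}

```text
time: 13.15
ee_pos: [0.5288, -0.0011, 0.0277]
eef_rot: [0.799, 0.601, 0.0, 0.0]
ft_force: [-0.1, -0.4, -1.1]
width: 0.0298
grip_force: 20.0
```

Request:
{"method": "arm_command", "body": {"steps": [{"slide": [0, 0, 0], "rot": [0, 0, 0], "grip": 0.2}, {"slide": [0, 0, 0], "rot": [0, 0, 0], "grip": 0.2}, {"slide": [0, 0, 0], "rot": [0, 0, 0], "grip": 0.2}, {"slide": [0, 0, 0], "rot": [0, 0, 0], "grip": 0.2}, {"slide": [0, 0, 0], "rot": [0, 0, 0], "grip": 0.2}, {"slide": [0, 0, 0], "rot": [0, 0, 0], "grip": 0.2}, {"slide": [0, 0, 0], "rot": [0, 0, 0], "grip": 0.2}, {"slide": [0, 0, 0], "rot": [0, 0, 0], "grip": 0.2}]}}

```text
time: 14.15
ee_pos: [0.5287, -0.0011, 0.0276]
eef_rot: [0.799, 0.601, 0.0, 0.0]
ft_force: [0.6, -0.5, 0.3]
width: 0.0296
grip_force: 20.0
```

Run:
```python
from h import *
from scipy.spatial.transform import Rotation as R
s=sensors.read_state();print(s["time"],s["ee_pos"],R.from_quat(s["eef_rot"]).as_matrix().round(4)[:,1],s["ft_force"],s["torque"],s["grip_force"])
p=eyes.camera("wrist")
P=np.array(p["pixels"])[150:360,250:400]
save(dict(pixels=cv2.resize(P,None,fx=2.8,fy=2.8,interpolation=cv2.INTER_CUBIC)),"w6.png")
```

```text
14.15 [ 0.5287156  -0.00112822  0.02756727] [ 9.608e-01 -2.772e-01  1.000e-04] [ 0.57185318 -0.54449273  0.29395379] [-0.07269018 -0.07149786  0.03508932] 19.999825358390808
```

View pics/w6.png

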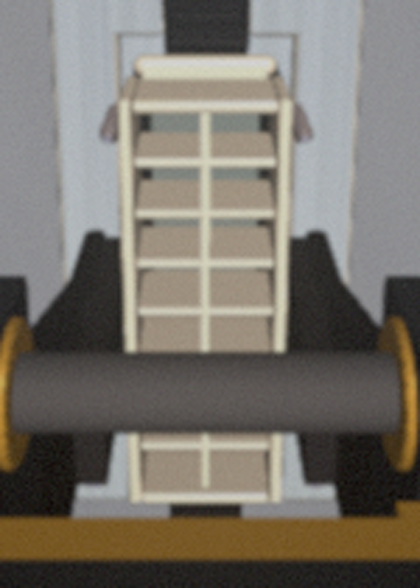

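The chamber sits between the pins with about equal gaps, its middle wall (206) in line with the clip's centre (206), and no side force. I go down slowly.

Request:
{"method": "arm_command", "body": {"newtons": 22, "steps": [{"slide": [0, 0, -0.001], "rot": [0, 0, 0], "grip": 0.2}, {"slide": [0, 0, -0.001], "rot": [0, 0, 0], "grip": 0.2}, {"slide": [0, 0, -0.001], "rot": [0, 0, 0], "grip": 0.2}, {"slide": [0, 0, -0.0005], "rot": [0, 0, 0], "grip": 0.2}, {"slide": [0, 0, -0.0005], "rot": [0, 0, 0], "grip": 0.2}, {"slide": [0, 0, 0], "rot": [0, 0, 0], "grip": 0.2}, {"slide": [0, 0, 0], "rot": [0, 0, 0], "grip": 0.2}, {"slide": [0, 0, 0], "rot": [0, 0, 0], "grip": 0.2}]}}

```text
time: 15.2
ee_pos: [0.5289, -0.0013, 0.0237]
eef_rot: [0.799, 0.601, 0.0, 0.0]
ft_force: [-0.5, -2.5, 4.0]
width: 0.03
grip_force: 22.0
```

Request:
{"method": "arm_command", "body": {"steps": [{"slide": [0, 0, -0.0005], "rot": [0, 0, 0], "grip": 0.2}, {"slide": [0, 0, -0.0005], "rot": [0, 0, 0], "grip": 0.2}, {"slide": [0, 0, 0], "rot": [0, 0, 0], "grip": 0.2}, {"slide": [0, 0, 0], "rot": [0, 0, 0], "grip": 0.2}, {"slide": [0, 0, 0], "rot": [0, 0, 0], "grip": 0.2}, {"slide": [0, 0, 0], "rot": [0, 0, 0], "grip": 0.2}, {"slide": [0, 0, 0], "rot": [0, 0, 0], "grip": 0.2}, {"slide": [0, 0, 0], "rot": [0, 0, 0], "grip": 0.2}]}}

```text
time: 16.2
ee_pos: [0.5291, -0.001, 0.023]
eef_rot: [0.799, 0.601, 0.0, 0.0]
ft_force: [-0.8, -2.3, 6.5]
width: 0.0298
grip_force: 22.0
```

Request:
{"method": "arm_command", "body": {"steps": [{"slide": [-0.0001, -0.0005, 0], "rot": [0, 0, 0], "grip": 0.2}, {"slide": [0, 0, 0], "rot": [0, 0, 0], "grip": 0.2}, {"slide": [0, 0, -0.0005], "rot": [0, 0, 0], "grip": 0.2}, {"slide": [0, 0, -0.0005], "rot": [0, 0, 0], "grip": 0.2}, {"slide": [0, 0, 0], "rot": [0, 0, 0], "grip": 0.2}, {"slide": [0, 0, 0], "rot": [0, 0, 0], "grip": 0.2}, {"slide": [0, 0, 0], "rot": [0, 0, 0], "grip": 0.2}, {"slide": [0, 0, 0], "rot": [0, 0, 0], "grip": 0.2}]}}

```text
time: 17.2
ee_pos: [0.5294, -0.0012, 0.0224]
eef_rot: [0.799, 0.601, 0.001, 0.0]
ft_force: [-2.1, -0.8, 10.9]
width: 0.0298
grip_force: 22.0
```

Request:
{"method": "arm_command", "body": {"steps": [{"slide": [0, 0, -0.0005], "rot": [0, 0, 0], "grip": 0.2}, {"slide": [0, 0, 0], "rot": [0, 0, 0], "grip": 0.2}, {"slide": [0, 0, 0], "rot": [0, 0, 0], "grip": 0.2}, {"slide": [0, 0, 0], "rot": [0, 0, 0], "grip": 0.2}, {"slide": [0, 0, 0], "rot": [0, 0, 0], "grip": 0.2}, {"slide": [0, 0, 0], "rot": [0, 0, 0], "grip": 0.2}, {"slide": [0, 0, 0], "rot": [0, 0, 0], "grip": 0.2}, {"slide": [0, 0, 0], "rot": [0, 0, 0], "grip": 0.2}]}}

```text
time: 18.2
ee_pos: [0.5296, -0.0012, 0.022]
eef_rot: [0.799, 0.601, 0.001, 0.0]
ft_force: [-1.1, -1.4, 11.4]
width: 0.0298
grip_force: 22.0
```

Request:
{"method": "arm_command", "body": {"steps": [{"slide": [0, 0, -0.0005], "rot": [0, 0, 0], "grip": 0.2}, {"slide": [0, 0, 0], "rot": [0, 0, 0], "grip": 0.2}, {"slide": [0, 0, 0], "rot": [0, 0, 0], "grip": 0.2}, {"slide": [0, 0, 0], "rot": [0, 0, 0], "grip": 0.2}, {"slide": [0, 0, -0.0005], "rot": [0, 0, 0], "grip": 0.2}, {"slide": [0, 0, 0], "rot": [0, 0, 0], "grip": 0.2}, {"slide": [0, 0, 0], "rot": [0, 0, 0], "grip": 0.2}, {"slide": [0, 0, 0], "rot": [0, 0, 0], "grip": 0.2}]}}

```text
time: 19.2
ee_pos: [0.53, -0.0012, 0.0214]
eef_rot: [0.799, 0.601, 0.001, 0.001]
ft_force: [-3.0, -1.5, 13.9]
width: 0.0295
grip_force: 22.0
```

Request:
{"method": "arm_command", "body": {"steps": [{"slide": [0, 0, -0.0005], "rot": [0, 0, 0], "grip": 0.2}, {"slide": [0, 0, 0], "rot": [0, 0, 0], "grip": 0.2}, {"slide": [0, 0, 0], "rot": [0, 0, 0], "grip": 0.2}, {"slide": [0, 0, 0], "rot": [0, 0, 0], "grip": 0.2}, {"slide": [0, 0, 0], "rot": [0, 0, 0], "grip": 0.2}, {"slide": [0, 0, 0], "rot": [0, 0, 0], "grip": 0.2}, {"slide": [0, 0, 0], "rot": [0, 0, 0], "grip": 0.2}, {"slide": [0, 0, 0], "rot": [0, 0, 0], "grip": 0.2}]}}

```text
time: 20.2
ee_pos: [0.5301, -0.0012, 0.0211]
eef_rot: [0.799, 0.601, 0.001, 0.001]
ft_force: [-2.3, -1.9, 13.9]
width: 0.03
grip_force: 22.0
```

Request:
{"method": "arm_command", "body": {"steps": [{"slide": [-0.001, -0.0002, 0], "rot": [0, 0, 0], "grip": 0.2}, {"slide": [0, 0, 0], "rot": [0, 0, 0], "grip": 0.2}, {"slide": [0, 0, -0.0005], "rot": [0, 0, 0], "grip": 0.2}, {"slide": [0, 0, 0], "rot": [0, 0, 0], "grip": 0.2}, {"slide": [0, 0, 0], "rot": [0, 0, 0], "grip": 0.2}, {"slide": [0, 0, 0], "rot": [0, 0, 0], "grip": 0.2}, {"slide": [0, 0, 0], "rot": [0, 0, 0], "grip": 0.2}, {"slide": [0, 0, 0], "rot": [0, 0, 0], "grip": 0.2}]}}

```text
time: 21.2
ee_pos: [0.5269, -0.0014, 0.0183]
eef_rot: [0.799, 0.601, -0.0, -0.001]
ft_force: [3.7, 0.1, -5.6]
width: 0.0295
grip_force: 22.0
```

Request:
{"method": "arm_command", "body": {"steps": [{"slide": [0, 0, -0.0005], "rot": [0, 0, 0], "grip": 0.2}, {"slide": [0, 0, 0], "rot": [0, 0, 0], "grip": 0.2}, {"slide": [0, 0, 0], "rot": [0, 0, 0], "grip": 0.2}, {"slide": [0, 0, 0], "rot": [0, 0, 0], "grip": 0.2}, {"slide": [0, 0, 0], "rot": [0, 0, 0], "grip": 0.2}, {"slide": [0, 0, 0], "rot": [0, 0, 0], "grip": 0.2}, {"slide": [0, 0, 0], "rot": [0, 0, 0], "grip": 0.2}, {"slide": [0, 0, 0], "rot": [0, 0, 0], "grip": 0.2}]}}

```text
time: 22.2
ee_pos: [0.527, -0.0018, 0.0182]
eef_rot: [0.799, 0.601, -0.001, -0.0]
ft_force: [-0.0, 2.4, -17.2]
width: 0.0296
grip_force: 22.0
```

Request:
{"method": "arm_command", "body": {"steps": [{"slide": [0, 0, 0], "rot": [0, 0, 0], "grip": 0.2}, {"slide": [0, 0, 0], "rot": [0, 0, 0], "grip": 0.2}, {"slide": [0, 0, 0], "rot": [0, 0, 0], "grip": 0.2}, {"slide": [0, 0, 0], "rot": [0, 0, 0], "grip": 0.2}, {"slide": [0, 0, 0], "rot": [0, 0, 0], "grip": 0.2}, {"slide": [0, 0, 0], "rot": [0, 0, 0], "grip": 0.2}, {"slide": [0, 0, 0], "rot": [0, 0, 0], "grip": 0.2}, {"slide": [0, 0, 0], "rot": [0, 0, 0], "grip": 0.2}]}}

```text
time: 23.2
ee_pos: [0.5277, -0.0019, 0.0187]
eef_rot: [0.799, 0.601, 0.0, 0.0]
ft_force: [-3.5, 1.0, -12.5]
width: 0.0298
grip_force: 22.0
```

Run:
```python
from h import *
from scipy.spatial.transform import Rotation as R
s=sensors.read_state();print(s["time"],s["ee_pos"],R.from_quat(s["eef_rot"]).as_matrix().round(4).tolist(),s["ft_force"],s["torque"],s["grip_force"],s["width"])
p=eyes.camera("wrist")
P=np.array(p["pixels"])[150:360,250:400]
save(dict(pixels=cv2.resize(P,None,fx=2.8,fy=2.8,interpolation=cv2.INTER_CUBIC)),"w7.png")
```

```text
23.2 [ 0.52769374 -0.00190155  0.01868042] [[0.2772, 0.9608, 0.0002], [0.9608, -0.2772, -0.0001], [-0.0001, 0.0002, -1.0]] [ -3.53578479   0.9788059  -12.50130518] [ 4.99667876e-01  7.58105516e-01 -8.28795382e-05] 21.995340585708618 0.02984817422391517
```

View pics/w7.png

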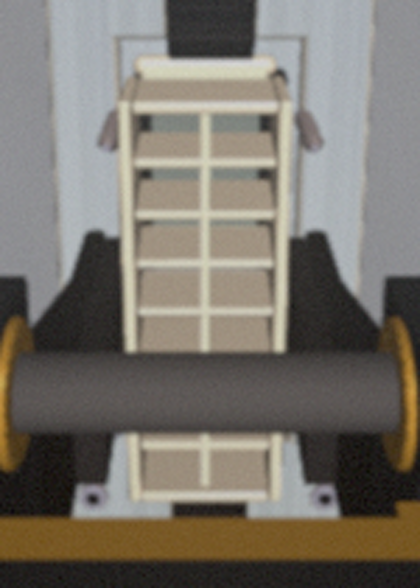

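A sudden drop shows the clips have snapped: the force went from +14 N to negative, with the clips now pulling the lips down. The chamber sits about 1 mm left of the clip centre, so I recentre and press on.

Request:
{"method": "arm_command", "body": {"steps": [{"slide": [0.0005, 0, -0.0005], "rot": [0, 0, 0], "grip": 0.2}, {"slide": [0.0005, 0, -0.0005], "rot": [0, 0, 0], "grip": 0.2}, {"slide": [0, 0, -0.0005], "rot": [0, 0, 0], "grip": 0.2}, {"slide": [0, 0, 0], "rot": [0, 0, 0], "grip": 0.2}, {"slide": [0, 0, 0], "rot": [0, 0, 0], "grip": 0.2}, {"slide": [0, 0, 0], "rot": [0, 0, 0], "grip": 0.2}, {"slide": [0, 0, 0], "rot": [0, 0, 0], "grip": 0.2}, {"slide": [0, 0, 0], "rot": [0, 0, 0], "grip": 0.2}]}}

```text
time: 24.25
ee_pos: [0.5291, -0.0018, 0.0174]
eef_rot: [0.799, 0.601, 0.0, 0.0]
ft_force: [2.7, -0.1, -5.3]
width: 0.03
grip_force: 22.0
```

Run:
```python
from h import *
s=sensors.read_state();print(s["time"],s["ee_pos"],s["ft_force"],s["torque"])
```

```text
24.25 [ 0.52905863 -0.001819    0.01735548] [ 2.71858881 -0.13889712 -5.34063557] [-0.09775534 -0.73866841 -0.04835868]
```

Request:
{"method": "arm_command", "body": {"steps": [{"slide": [0, 0, -0.0005], "rot": [0, 0, 0], "grip": 0.2}, {"slide": [0, 0, -0.0005], "rot": [0, 0, 0], "grip": 0.2}, {"slide": [0, 0, -0.0005], "rot": [0, 0, 0], "grip": 0.2}, {"slide": [0, 0, 0], "rot": [0, 0, 0], "grip": 0.2}, {"slide": [0, 0, 0], "rot": [0, 0, 0], "grip": 0.2}, {"slide": [0, 0, 0], "rot": [0, 0, 0], "grip": 0.2}, {"slide": [0, 0, 0], "rot": [0, 0, 0], "grip": 0.2}, {"slide": [0, 0, 0], "rot": [0, 0, 0], "grip": 0.2}]}}

```text
time: 25.25
ee_pos: [0.5289, -0.0018, 0.0157]
eef_rot: [0.799, 0.601, 0.0, 0.0]
ft_force: [0.9, -0.7, 4.6]
width: 0.0299
grip_force: 22.0
```

Request:
{"method": "arm_command", "body": {"steps": [{"slide": [0, 0, -0.0005], "rot": [0, 0, 0], "grip": 0.2}, {"slide": [0, 0, -0.0005], "rot": [0, 0, 0], "grip": 0.2}, {"slide": [0, 0, 0], "rot": [0, 0, 0], "grip": 0.2}, {"slide": [0, 0, 0], "rot": [0, 0, 0], "grip": 0.2}, {"slide": [0, 0, 0], "rot": [0, 0, 0], "grip": 0.2}, {"slide": [0, 0, 0], "rot": [0, 0, 0], "grip": 0.2}, {"slide": [0, 0, 0], "rot": [0, 0, 0], "grip": 0.2}, {"slide": [0, 0, 0], "rot": [0, 0, 0], "grip": 0.2}]}}

```text
time: 26.25
ee_pos: [0.5289, -0.0018, 0.0149]
eef_rot: [0.799, 0.601, 0.0, 0.0]
ft_force: [0.7, 0.4, 6.1]
width: 0.0301
grip_force: 22.0
```

Request:
{"method": "arm_command", "body": {"steps": [{"slide": [0, 0, -0.0005], "rot": [0, 0, 0], "grip": 0.2}, {"slide": [0, 0, -0.0005], "rot": [0, 0, 0], "grip": 0.2}, {"slide": [0, 0, 0], "rot": [0, 0, 0], "grip": 0.2}, {"slide": [0, 0, 0], "rot": [0, 0, 0], "grip": 0.2}, {"slide": [0, 0, 0], "rot": [0, 0, 0], "grip": 0.2}, {"slide": [0, 0, 0], "rot": [0, 0, 0], "grip": 0.2}, {"slide": [0, 0, 0], "rot": [0, 0, 0], "grip": 0.2}, {"slide": [0, 0, 0], "rot": [0, 0, 0], "grip": 0.2}]}}

```text
time: 27.25
ee_pos: [0.5289, -0.0018, 0.014]
eef_rot: [0.799, 0.601, 0.0, 0.0]
ft_force: [0.2, -0.1, 9.5]
width: 0.0299
grip_force: 22.0
```

Request:
{"method": "arm_command", "body": {"steps": [{"slide": [0, 0, 0], "rot": [0, 0, 0], "grip": 0.2}, {"slide": [0, 0, 0], "rot": [0, 0, 0], "grip": 0.2}, {"slide": [0, 0, 0], "rot": [0, 0, 0], "grip": 0.2}, {"slide": [0, 0, 0], "rot": [0, 0, 0], "grip": 0.2}, {"slide": [0, 0, 0], "rot": [0, 0, 0], "grip": 0.2}, {"slide": [0, 0, 0], "rot": [0, 0, 0], "grip": 0.2}, {"slide": [0, 0, 0], "rot": [0, 0, 0], "grip": 0.2}, {"slide": [0, 0, 0], "rot": [0, 0, 0], "grip": 0.2}]}}

```text
time: 28.25
ee_pos: [0.5289, -0.0018, 0.014]
eef_rot: [0.799, 0.601, 0.0, 0.0]
ft_force: [0.6, -0.1, 8.4]
width: 0.0297
grip_force: 22.0
```

Run:
```python
from h import *
for c in("wrist",)*3:
    s=sensors.read_state();print(s["time"],s["ee_pos"].round(4),s["ft_force"].round(2),s["torque"].round(3),s["grip_force"]);p=eyes.camera(c)
P=np.array(p["pixels"])[150:360,250:400]
save(dict(pixels=cv2.resize(P,None,fx=2.8,fy=2.8,interpolation=cv2.INTER_CUBIC)),"w8.png")
```

```text
28.25 [ 0.5289 -0.0018  0.014 ] [ 0.56 -0.11  8.42] [-0.046 -0.136  0.019] 22.002283036708832
28.3 [ 0.5289 -0.0017  0.014 ] [ 0.7  -0.06  9.21] [-0.051 -0.015  0.014] 22.002165019512177
28.35 [ 0.5289 -0.0018  0.014 ] [-0.11  0.12  8.67] [-0.054 -0.059  0.026] 22.002284824848175
```

View pics/w8.png

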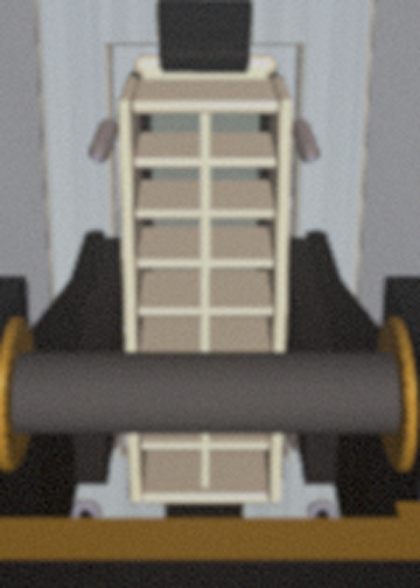

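The +y clip now covers the lip (crop about (205,65)), both pins are clear and the moment is balanced. The force is about 8.8 N, so I trim slightly and hold.

Request:
{"method": "arm_command", "body": {"steps": [{"slide": [0, 0, -0.0003], "rot": [0, 0, 0], "grip": 0.2}, {"slide": [0, 0, 0], "rot": [0, 0, 0], "grip": 0.2}, {"slide": [0, 0, 0], "rot": [0, 0, 0], "grip": 0.2}, {"slide": [0, 0, 0], "rot": [0, 0, 0], "grip": 0.2}, {"slide": [0, 0, 0], "rot": [0, 0, 0], "grip": 0.2}, {"slide": [0, 0, 0], "rot": [0, 0, 0], "grip": 0.2}, {"slide": [0, 0, 0], "rot": [0, 0, 0], "grip": 0.2}, {"slide": [0, 0, 0], "rot": [0, 0, 0], "grip": 0.2}]}}

```text
time: 29.4
ee_pos: [0.5289, -0.0018, 0.0137]
eef_rot: [0.799, 0.601, 0.0, 0.0]
ft_force: [0.0, -0.5, 9.8]
width: 0.0292
grip_force: 22.0
```

Request:
{"method": "arm_command", "body": {"steps": [{"slide": [0, 0, 0], "rot": [0, 0, 0], "grip": 0.2}, {"slide": [0, 0, 0], "rot": [0, 0, 0], "grip": 0.2}, {"slide": [0, 0, 0], "rot": [0, 0, 0], "grip": 0.2}, {"slide": [0, 0, 0], "rot": [0, 0, 0], "grip": 0.2}, {"slide": [0, 0, 0], "rot": [0, 0, 0], "grip": 0.2}, {"slide": [0, 0, 0], "rot": [0, 0, 0], "grip": 0.2}, {"slide": [0, 0, 0], "rot": [0, 0, 0], "grip": 0.2}, {"slide": [0, 0, 0], "rot": [0, 0, 0], "grip": 0.2}]}}

```text
time: 30.4
ee_pos: [0.5289, -0.0018, 0.0137]
eef_rot: [0.799, 0.601, 0.0, 0.0]
ft_force: [0.7, -0.1, 9.7]
width: 0.0298
grip_force: 22.0
```

Run:
```python
from h import *
F=[]
for i in range(8):
    s=sensors.read_state();F.append([*s["ft_force"],s["ee_pos"][2]*1e3,*s["torque"]]);eyes.camera("top")
F=np.array(F);print(F.mean(0).round(2),F[:,2].round(1));ok=8.3<F[:,2].mean()<11.5
if ok: print(order.close_job())
```

```text
[-0.15 -0.   10.19 13.75 -0.04 -0.02  0.04] [ 9.7 10.4 10.4 10.7 10.  10.3 10.2  9.7]
the job is handed in; nothing more can be done
None
```

I handed the job in with the chamber clipped into the carrier and still pressed at a steady 10 N or so, its underside about 11 mm above the bench; the +y clip is visibly over its lip, while the -y clip, hidden from the camera, is judged snapped from the height, level tool and balanced moment.

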